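# Load the candle-warmer lamp and switch it on by its touch key

## Robot

A 6-joint arm with a two-finger parallel gripper is mounted at the origin on the work surface. World frame = base frame: x ahead of the robot, y to its left, z up, the work surface at z = 0. Lengths are in m, angles in rad, forces in N, time in s.
With the tool pointing down it reaches from about 0.35 to 0.975 m from the base axis. Payload 7.1 kg.
Tool frame: the origin (TCP) lies at the centre of the arm's flange, where the gripper is bolted on; the fingertips stand 182 mm ahead of it and the grasp point (between the pads) lies 163 mm ahead of it; z points along the fingers, y is the line along which they close (so a half turn about z gives the same grasp; the last joint's range is limited). The gripper opens to 88 mm and grips with 3 to 60 N. Pads are 20 mm wide; open, the fingers measure 115 mm over their backs; the gripper's body (75 mm by 178 mm) begins 61 mm behind the grasp point.
Start: joints at [-1.157, 0.423, 1.63, -0, 1.089, -0.019], TCP at [0.262, -0.567, 0.405] pointing down, gripper open.
Joint ranges: [-3, 3], [-0.9, 2.11], [0.09, 2.58], [-1.31, 4.45], [0.11, 2.69], [-2.54, 2.54]. Speed limits (rad/s): [2.39, 2.39, 3.01, 3.14, 3.14, 3.14].

## Interface

Orientations are given as a rotation vector (axis times angle).
In Python, from bench import get_obs, get_image, sign_off gives the robot as it stands. The module is installed in compiled form; this text tells all that it offers.
- The arm moves only by the tool play_rows, never from a script. Its argument "plan" is a list of rows, each a list of 3 entries, a list of its own where there are three numbers: the shift along the tool's x, y, z in m, then the turn, a rotation vector about the tool's x, y, z in degrees, then the gripper command: -1 is shut, 1 is fully open, values between are in proportion. A call has 1 to 10 rows; each row is the pose to reach, as a shift and turn from the pose commanded when the call began, along the tool's axes at that moment; what a row does not reach only later rows make up. A row lasts 1/10 s, in which the tool goes at most 50 mm and 8.59 degrees, less where a joint would pass 70% of its speed; a pose out of reach is approached as far as the arm can. A call with a gripper value outside its range is refused whole. The fingers move at their own pace and stop on an object; "squeeze" is the grip in N (left out, the last holds). Time passes only in rows, so rows that repeat a pose let the fingers close. It gives the time, the measured TCP pose, the force, the opening and the grip force at its end, in the units of the state.
- get_obs(): the state, without advancing time (a new reading comes with each control period).
- get_image(name): name is "side" or "top"; returns a dict with "pixels" (384x512x3 uint8, red, green, blue), "intrinsics" (3x3 intrinsics, pixels), "k1" (the pictures are not rectified: a ray, as slopes to the right and down, at radius r is drawn at 1 + k1 r^2 times it, then the intrinsics apply), "R" (3x3) and "t" (3): a world point X has camera coordinates R X + t. Camera axes: x right, y down, z forward; pixel columns grow to the right and rows downward; lengths in m; the calibration is good to about 2 mm. A picture is of the moment at which its call begins. There is no depth.
- sign_off(): hands the job in; it is judged then, once.
The state is a dict: "time": time; "q": joint angles; "qd": joint speeds; "joint_torque": joint torques, N m; "ee_pos": TCP position; "ee_rot": TCP orientation; "ft_force": force on the tool from outside, world axes, zero at the start; "ft_torque": the same for the moment, N m; "width": opening from 0.0 (shut) to 1.0 (fully open); "grasp_force": force on a finger pad.
Only numpy, scipy, OpenCV 4.12 (cv2) and the standard library are available. Lean on these libraries where they do the work, as an engineer would, in place of code of your own. Each camera call takes 0.05 s, during which the arm holds its last target. There are 200 camera calls.

## Task

Stand the tall candle glass upright in the middle of the round steel plate under the lamp's shade and let go of it; then switch the lamp on by pressing the round touch key on the sloping front with the closed fingertips, a firm push of about 10 newtons, never more than 22, kept up for two seconds before you let go. Do not press the oblong key, do not knock the shade, keep the candle glass from tipping over, and leave the mug, the pepper mill and the low tealight glass where they are.

Things in the scene. Friction and masses are not known exactly. Their poses are not given: they have to be found in the camera images.
- lamp: candle-warmer lamp, fixed; origin on the table, x from its sloping key panel (front) to its post (back), z up. Wooden base 30 mm high, 160 wide (y), x -75 to 140 mm; rib 45 mm high at x -108 to -68; before it a black panel sloping 30 deg, from z 50 at x -95 to z 15 at x -155, facing up and forwards. Post, 16 mm diameter, at x 112
- shade: dark green dome over the plate, 170 mm diameter, its axis at lamp x +20 mm, y 0, from z 320 (flat underside) to 401 mm. Origin and axes given are the lamp's, on the table. It leaves no room for a gripper pointing straight down at the plate: come in tilted 35 to 45 deg from vertical, from the panel side. Must not be hit
- plate (a point): centre of the top face of the steel warming plate: a disc of 100 mm diameter, its top 34 mm above the table; axes as the lamp
- touchkey: round key, 34 mm diameter, on the panel, 36 mm left (+y) of its middle. Origin: centre of its outer face, 3 mm proud of the panel; z points out, square to the panel (30 deg from vertical, to lamp -x). Moves only 2 mm: starts at 1.5 N, 1.2 mm at 5 N, on its stop at 7.5 N, then rigid. Answers to over 5 N kept up for over 1 s; 22 N breaks it. Feel for it: the position given is not exact
- oblongkey: the oblong key, 44 mm wide (y) by 14 mm, same height and direction, 36 mm right (-y) of the panel's middle, 72 mm from the round one. Not to be pressed.
- candle_mid (a point): centre, half-way up, of the tall straight candle glass: a clear closed cylinder of 60 mm diameter and 100 mm height with cream wax in it, 250 to 450 g; it stands upright on the table, z up
- mug: white mug, 76 mm diameter, 90 mm high, with a handle on its own +y side; origin at the centre of its underside; bystander
- mill: dark green pepper mill, 62 mm diameter, standing on and fixed to a 100 mm square wooden coaster, 130 mm high in all; origin at the centre of its underside; bystander
- tealight: low round tealight glass, 86 mm diameter, 58 mm high; origin at the centre of its underside; bystander

How it is judged:
By the outcome, as a careful person would: the job done as asked, in the order asked, and still so for the second after the job is handed in, with the robot touching nothing.
It also fails if it takes over 66 s, if anything falls off the work surface, if the arm or the gripper's body presses on something with over 40 N, if the wrist force passes 120 N, or if a joint passes its speed limit or range.

## Working session

There is one attempt and no reset: what is moved stays moved. The work goes in short steps, Python scripts to look and compute and a tool call to move; the robot and the scene stay as the last step left them, time stands still between calls to the robot, and variables do not carry over. Pictures are saved under pics/ and viewed, at most 10 in all, crops included, and the job is handed in when it is done.

Besides the shell and the picture viewer there is one more tool, called after "Emit:" as name(argument=value, ...) on one line, values as JSON. play_rows: Moves the arm, as the interface text tells. Its arguments: {"type":"object","properties":{"plan":{"type":"array"},"squeeze":{"type":"number"}},"required":["plan"]}

```bash
mkdir -p pics; python3 - <<'E'
from bench import *
import cv2,pickle
d={}
for n in("side","top"):
    i=get_image(n);d[n]=i;cv2.imwrite(f"pics/{n}0.png",i["pixels"][:,:,::-1]);print(n,i["intrinsics"],i["k1"],i["R"],i["t"])
pickle.dump(d,open("cal.pkl","wb"))
o=get_obs();print(o)
E
```

```text
side [[457.07425506   0.         251.44474747]
 [  0.         457.07425506 195.35971851]
 [  0.           0.           1.        ]] 0.002155120481118404 [[-0.87720435 -0.47996808 -0.01196555]
 [-0.36394532  0.68099906 -0.63544007]
 [ 0.31313948 -0.55305599 -0.77205747]] [0.53998596 0.24317938 0.90435969]
top [[355.53495568   0.         259.69884466]
 [  0.         355.53495568 188.62083233]
 [  0.           0.           1.        ]] -0.024064921741011065 [[ 0.01615442 -0.99973111  0.0166356 ]
 [-0.98049965 -0.0190983  -0.19559063]
 [ 0.19585575 -0.01315154 -0.98054452]] [-0.01423043  0.61105591  0.87623922]
{'time': 0.1, 'q': array([-1.15700272e+00,  4.23776303e-01,  1.63058696e+00, -2.96367825e-05,
        1.08861943e+00, -1.89849119e-02]), 'qd': array([-0.00043071, -0.00264429, -0.0011005 ,  0.00104403,  0.00042585,
       -0.00129431]), 'joint_torque': array([ 3.01714463e-04, -5.45613527e+01, -2.74324375e+01,  6.46922830e-02,
        1.87946402e-02, -1.10299771e-05]), 'ee_pos': array([ 0.26205218, -0.56714004,  0.4039823 ]), 'ee_rot': array([-3.06699685e+00, -6.74243613e-01,  4.68459333e-04]), 'ft_force': array([-0.63385406, -0.59220726,  0.98460955]), 'ft_torque': array([ 0.021525  , -0.04725739,  0.00090447]), 'grasp_force': 0.0, 'width': 0.9959831818911837}
```

View pics/side0.png

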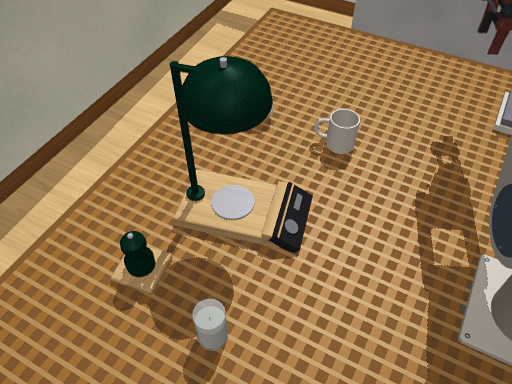

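View pics/top0.png

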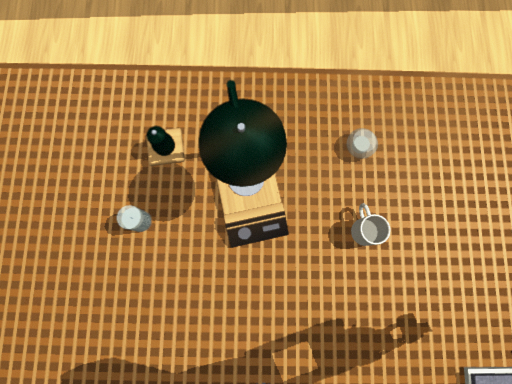

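The side view shows the candle glass at about (210,325), the plate at (233,202), the round key at (291,227) and the oblong key at (297,202). The top view shows a glass at (130,217), the mug at (370,230), a second glass at (363,143), the mill at (165,145) and the round key at (245,234).

```bash
cat > h.py <<'E'
import numpy as np,cv2,pickle
from scipy.spatial.transform import Rotation as Ro
C=pickle.load(open("cal.pkl","rb"))
def ray(n,p):
    c=C[n];k=np.array([c["k1"],0,0,0,0.]);u=cv2.undistortPoints(np.array([[p]],float),c["intrinsics"],k)[0,0]
    return -c["R"].T@c["t"],c["R"].T@np.r_[u,1]
def onz(n,p,z):
    o,d=ray(n,p);return o+d*(z-o[2])/d[2]
def proj(n,X):
    c=C[n];return cv2.projectPoints(np.atleast_2d(np.array(X,float)),cv2.Rodrigues(c["R"])[0],c["t"],c["intrinsics"],np.array([c["k1"],0,0,0,0.]))[0][:,0]
E
python3 - <<'E'
from h import *
for n,p,z,l in [("side",(210,309),.1,"candtop"),("top",(130,217),.1,"glassL"),("top",(363,141),.058,"glassR"),("side",(342,116),.09,"mug"),("top",(374,230),.09,"mug"),("side",(233,202),.034,"plate"),("top",(245,234),.034,"key"),("side",(291,227),.034,"key"),("side",(297,202),.034,"obl"),("top",(271,228),.034,"obl")]: print(l,n,onz(n,p,z).round(4))
print(ray("side",(0,0))[0],ray("top",(0,0))[0])
def crop(n,x,y,w,h,s):
    return cv2.resize(C[n]["pixels"][y:y+h,x:x+w,::-1],None,fx=s,fy=s,interpolation=cv2.INTER_CUBIC)
a=np.vstack([np.hstack([crop("side",175,285,80,60,5),crop("side",185,175,133,100,3)[:300,:399]]),np.hstack([crop("top",100,190,80,60,5),crop("top",215,180,80,75,5)[:300,:399]]) if 0 else np.hstack([crop("top",100,190,80,60,5),crop("top",215,170,80,80,4)[:300,:320],np.zeros((300,79,3),np.uint8)])])
cv2.imwrite("pics/z.png",a)
E
```

```text
candtop side [0.526  0.3156 0.1   ]
glassL top [0.5255 0.317  0.1   ]
glassR top [ 0.75   -0.2838  0.058 ]
mug side [ 0.5136 -0.2939  0.09  ]
mug top [ 0.5049 -0.2918  0.09  ]
plate side [0.6418 0.0402 0.034 ]
key top [0.4935 0.0332 0.034 ]
key side [0.4931 0.0408 0.034 ]
obl side [ 0.5115 -0.0295  0.034 ]
obl top [ 0.5105 -0.0354  0.034 ]
[0.27899131 0.59373264 0.85920481] [0.4277535  0.00896742 0.9789451 ]
```

View pics/z.png

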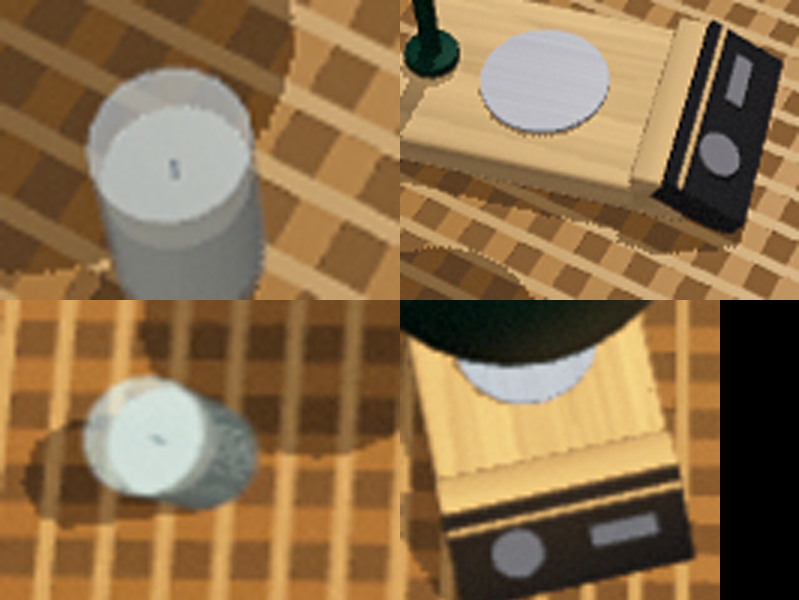

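The zoomed picture gives these centres: candle rim at side (209,311) and top (129,217.5); plate at side (233,201.5); round key at side (291,226.5) and top (244.2,232.8); oblong key at side (297.3,201.7) and top (270.7,227).

```bash
python3 - <<'E'
from h import *
from scipy.optimize import least_squares
K=[-.1265,.036,.0351];O=[-.1265,-.036,.0351];P=[0,0,.034]
obs=[("side",P,(233,201.5)),("side",K,(291,226.5)),("side",O,(297.3,201.7)),("top",K,(244.2,232.8)),("top",O,(270.7,227))]
def W(v,p): return np.r_[v[0]+np.cos(v[2])*p[0]-np.sin(v[2])*p[1],v[1]+np.sin(v[2])*p[0]+np.cos(v[2])*p[1],p[2]]
# plate may be at unknown lamp x: fit too
f=lambda v:np.r_[tuple(proj(n,W(v,np.add(p,[v[3],0,0] if p is P else 0)))[0]-q for n,p,q in obs)]
r=least_squares(f,[.63,.02,.2,.02]);print("lamp",r.x.round(4),r.fun.round(1));v=r.x
print("key",W(v,K),"plate",W(v,[.02,0,.034]))
c=least_squares(lambda x:np.r_[proj("side",[*x,.1])[0]-(209,311),proj("top",[*x,.1])[0]-(129,217.5)],[.52,.31]);print("candle",c.x,c.fun.round(1))
print("mill",onz("top",(161,145),.06))
for p in ([.02,0,.401],): print("shade top proj",proj("top",W(v,p)),proj("side",W(v,p)))
E
```

```text
lamp [0.626  0.0341 0.2502 0.0172] [ 0.  -0.2  0.1 -1.1 -0.2 -0.9 -0.9  0.7 -0.9  0.2]
key [0.49455008 0.03762534 0.0351    ] plate [0.64540196 0.03902534 0.034     ]
candle [0.5250349  0.31966377] [ 0.3  0.1 -0.1 -0.4]
mill [0.72599292 0.26458349 0.06      ]
shade top proj [[238.60884787 129.73081954]] [[222.14273981  65.66452229]]
```

```bash
cat >> h.py <<'E'
from bench import *
A=.25;L=np.array([np.cos(A),np.sin(A),0]);Z=np.array([0,0,1.])
def rot(t,a=A):
    t=np.radians(t);l=np.array([np.cos(a),np.sin(a),0]);z=np.sin(t)*l-np.cos(t)*Z;x=np.cos(t)*l+np.sin(t)*Z
    return np.c_[x,np.cross(z,x),z]
def go(*tg,off=.163,base=None):
    """targets: (point, tilt) with point 'off' ahead of flange; prints shift,turn from the present pose"""
    o=get_obs();R=Ro.from_rotvec(o["ee_rot"]).as_matrix() if base is None else rot(base)
    for p,t in tg:
        G=rot(t);tcp=np.array(p)-off*G[:,2]
        print((R.T@(tcp-o["ee_pos"])).round(4).tolist(),Ro.from_matrix(R.T@G).as_rotvec(degrees=True).round(2).tolist())
E
python3 - <<'E'
from h import *
go(((.39,-.1,.42-.163),0),((.39,.2,.42-.163),0))
E
```

```text
[0.3121, -0.3704, -0.0155] [-0.08, 0.01, 10.47]
[0.4379, -0.6428, -0.0151] [-0.08, 0.01, 10.47]
```

Emit:
play_rows(plan=[[[0.312, -0.37, -0.016], [0, 0, 10.5], 1], [[0.312, -0.37, -0.016], [0, 0, 10.5], 1], [[0.312, -0.37, -0.016], [0, 0, 10.5], 1], [[0.312, -0.37, -0.016], [0, 0, 10.5], 1], [[0.312, -0.37, -0.016], [0, 0, 10.5], 1], [[0.312, -0.37, -0.016], [0, 0, 10.5], 1], [[0.312, -0.37, -0.016], [0, 0, 10.5], 1], [[0.312, -0.37, -0.016], [0, 0, 10.5], 1], [[0.312, -0.37, -0.016], [0, 0, 10.5], 1], [[0.312, -0.37, -0.016], [0, 0, 10.5], 1]])

```text
time: 1.1
ee_pos: [0.3901, -0.0981, 0.4208]
ee_rot: [-3.117, -0.393, -0.0]
ft_force: [0.1, -0.1, -0.5]
width: 0.998
grasp_force: 0.0
```

```bash
python3 - <<'E'
from h import *
o=get_obs();print(o["ee_pos"],o["q"])
c=np.array([.525,.3197,.065])
G=rot(40)[:,2]
go(((.39,.2,.42-.163),0),(c-.14*G,40))
E
```

```text
[ 0.39013374 -0.09809142  0.42076464] [-2.76012829e-01  6.19847337e-02  2.07634462e+00  3.83066665e-04
  1.00329356e+00  1.04386410e+00]
[0.0738, -0.2888, 0.0009] [-0.02, -0.01, 0.04]
[0.0395, -0.3714, 0.1238] [-0.03, 39.99, 0.03]
```

Emit:
play_rows(plan=[[[0.074, -0.289, 0], [0, 0, 0], 1], [[0.074, -0.289, 0], [0, 0, 0], 1], [[0.074, -0.289, 0], [0, 0, 0], 1], [[0.074, -0.289, 0], [0, 0, 0], 1], [[0.04, -0.371, 0.05], [0, 40, 0], 1], [[0.04, -0.371, 0.05], [0, 40, 0], 1], [[0.04, -0.371, 0.05], [0, 40, 0], 1], [[0.04, -0.371, 0.124], [0, 40, 0], 1], [[0.04, -0.371, 0.124], [0, 40, 0], 1], [[0.04, -0.371, 0.124], [0, 40, 0], 1]])

```text
time: 2.1
ee_pos: [0.3822, 0.1955, 0.3519]
ee_rot: [-2.92, -0.577, -0.962]
ft_force: [1.4, 0.1, 0.9]
width: 1.002
grasp_force: 0.0
```

```bash
python3 - <<'E'
from h import *
o=get_obs();print(o["ee_pos"],o["q"])
c=np.array([.525,.3197,.065])
go((c-.14*rot(40)[:,2],40),(c,40))
a=[cv2.resize(get_image(n)["pixels"][y:y+150,x:x+200,::-1],None,fx=2,fy=2) for n,x,y in(("side",110,234),("top",60,130))]
cv2.imwrite("pics/a.png",np.hstack(a))
E
```

```text
[0.38222198 0.19552468 0.35185307] [ 0.4925666   0.16280217  2.24771811 -0.91898431  0.20208621  2.53199568]
[-0.0398, -0.0923, 0.0277] [0.81, 4.24, 8.43]
[-0.0294, -0.0936, 0.1673] [0.81, 4.24, 8.43]
```

View pics/a.png

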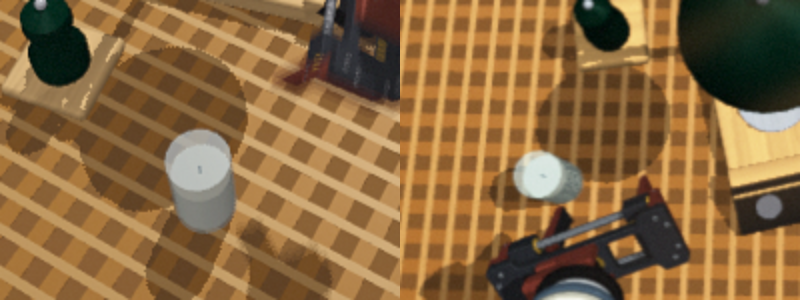

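The picture shows the candle untouched. The wrist stopped short of its target, with q6 at its limit and q5 almost singular. I'll fit the kinematics next.

```bash
cat > k.py <<'E'
from h import *
from scipy.optimize import least_squares
D=[([-1.157,.42378,1.63059,0,1.08862,-.01898],[.26205,-.56714,.40398],[-3.067,-.67424,.00047]),
([-.27601,.06198,2.07634,.00038,1.00329,1.04386],[.39013,-.09809,.42076],[-3.117,-.393,0]),]
D.append(([.4925666,.16280217,2.24771811,-.91898431,.20208621,2.53199568],[.38222198,.19552468,.35185307],[-2.92,-.577,-.962]))
E_=lambda s,a:Ro.from_euler(s,a).as_matrix()
def fk(q,v,s4=1,s6=1):
    o1,h,a,b,e,d,l=v;R1=E_("z",q[0]);F=R1@E_("y",q[1]+q[2])
    R=F@E_("z",s4*q[3])@E_("y",q[4])@E_("z",s6*q[5]+v0)
    p=R1@(np.array([o1,l,h])+E_("y",q[1])@[0,0,a])+F@[e,0,b]+R@[0,0,d]
    return p,R
v0=0
if __name__=="__main__":
    for s4 in(1,-1):
        for s6 in (1,-1):
            print(s4,s6,[Ro.from_matrix(fk(q,[0]*7,s4,s6)[1].T@Ro.from_rotvec(r).as_matrix()).as_rotvec(degrees=True).round(1).tolist() for q,p,r in D])
    for s4 in(1,-1):
        r=least_squares(lambda v:np.r_[tuple(fk(q,v,s4)[0]-p for q,p,_ in D),.01*(v-np.array([0,.4,.45,.45,0,.1,0]))],[0,.4,.45,.45,0,.1,0])
        print(s4,r.x.round(4),np.abs(r.fun[:9]).max())
E
python3 k.py
```

```text
1 1 [[0.0, -0.0, 90.0], [-0.0, -0.0, 90.0], [0.0, 0.0, 90.0]]
1 -1 [[0.0, -0.0, 87.8], [-0.0, 0.0, -150.4], [0.0, -0.0, 20.1]]
-1 1 [[0.0, -0.0, 90.0], [0.0, 0.0, 90.0], [-18.1, 3.2, -14.0]]
-1 -1 [[0.0, -0.0, 87.8], [0.0, -0.0, -150.4], [-14.2, 14.2, -83.2]]Traceback (most recent call last):
  File "k.py", line 18, in <module>
    r=least_squares(lambda v:np.r_[tuple(fk(q,v,s4)[0]-p for q,p,_ in D),.01*(v-np.array([0,.4,.45,.45,0,.1,0]))],[0,.4,.45,.45,0,.1,0])
    return func(*args, **kwargs)
    vector_fun = VectorFunction(
        fun_wrapped,
    ...<6 lines>...
        workers=workers
    )
    self._update_fun()
    ~~~~~~~~~~~~~~~~^^
    self.f = self.fun_wrapped(xp_copy(self.x))
             ~~~~~~~~~~~~~~~~^^^^^^^^^^^^^^^^^
    return np.atleast_1d(self.fun(x))
                         ~~~~~~~~^^^
    return self.f(x, *self.args, **self.kwargs)
           ~~~~~~^^^^^^^^^^^^^^^^^^^^^^^^^^^^^^
  File "k.py", line 18, in <lambda>
    r=least_squares(lambda v:np.r_[tuple(fk(q,v,s4)[0]-p for q,p,_ in D),.01*(v-np.array([0,.4,.45,.45,0,.1,0]))],[0,.4,.45,.45,0,.1,0])
                             ~~~~~^^^^^^^^^^^^^^^^^^^^^^^^^^^^^^^^^^^^^^^^^^^^^^^^^^^^^^^^^^^^^^^^^^^^^^^^^^^^^^^
    res = self.concatenate(tuple(objs), axis=axis)
ValueError: all the input arrays must have same number of dimensions, but the array at index 0 has 2 dimension(s) and the array at index 1 has 1 dimension(s)
```

```bash
sed -i '/__main__/,$d; s/^v0=0/v0=np.pi\/2/' k.py; cat >> k.py <<'E'
x0=np.array([0,.4,.45,.45,0,.1,0])
fit=least_squares(lambda v:np.r_[np.concatenate([fk(q,v)[0]-p for q,p,_ in D]),1e-3*(v-x0)],x0);V=fit.x
lo=np.array([-3,-.9,.09,-1.31,.11,-2.54]);hi=np.array([3,2.11,2.58,4.45,2.69,2.54])
def ik(p,R,q0):
    def f(q):
        P,G=fk(q,V);return np.r_[P-p,.3*Ro.from_matrix(G.T@R).as_rotvec()]
    return least_squares(f,np.clip(q0,lo+.01,hi-.01),bounds=(lo,hi))
def sols(p,R):
    S=[]
    for q4 in(-1,0,1.5,3.1,4):
        for q6 in(-2,-.5,.5,2):
            r=ik(p,R,np.array([.3,.4,1.8,q4,.8,q6]))
            if np.abs(r.fun).max()<1e-3 and not any(np.abs(r.x-s).max()<.05 for s in S): S.append(r.x)
    return S
E
python3 - <<'E'
from k import *
print(V.round(4),np.abs(fit.fun).max())
F=np.diag([-1,-1,1])
c=np.array([.525,.3197,.065]);pl=np.array([.643,.039,.101]);k=np.array([.4945,.0376,.0351])
for nm,p,t,off in(("c",c,40,.163),("c-.14",c-.14*rot(40)[:,2],40,.163),("c35",c,35,.163),("pl",pl,40,.163),("pl35",pl,35,.163),("pl-.14",pl-.14*rot(40)[:,2],40,.163),("key",k,30,.182)):
    for fl in(0,1):
        R=rot(t)@(F if fl else np.eye(3));
        print(nm,fl,[s.round(2).tolist() for s in sols(p-off*R[:,2],R)])
E
```

```text
[-0.      0.3124  0.5631  0.4849  0.0775  0.1277  0.0119] 0.0001131030978270084
c 0 [[0.64, 0.63, 2.13, 3.88, 0.37, -1.97]]
c 1 [[0.64, 0.63, 2.13, 3.88, 0.37, 1.17]]
c-.14 0 [[0.74, 0.31, 2.28, 4.45, 0.32, -2.47]]
c-.14 1 [[0.74, 0.31, 2.28, 4.45, 0.32, 0.67]]
c35 0 [[0.63, 0.61, 2.09, 4.15, 0.25, -2.25]]
c35 1 [[0.63, 0.61, 2.09, 4.15, 0.25, 0.89]]
pl 0 [[-0.04, 0.57, 2.09, 2.35, 0.26, -1.02]]
pl 1 [[-0.04, 0.57, 2.09, 2.35, 0.26, 2.12]]
pl35 0 [[-0.03, 0.55, 2.04, 1.83, 0.16, -0.49]]
pl35 1 []
pl-.14 0 [[-0.11, 0.24, 2.23, 1.55, 0.23, -0.26]]
pl-.14 1 []
key 0 [[-0.04, 0.55, 2.33, 2.61, 0.28, -1.31]]
key 1 [[-0.04, 0.55, 2.33, 2.61, 0.28, 1.83]]
```

```bash
cat > w.py <<'E'
from k import *
def rows(qs):
    o=get_obs();P,R=fk(o["q"],V)
    for q in qs:
        p,G=fk(q,V);print(json_(R.T@(p-P),3),json_(Ro.from_matrix(R.T@G).as_rotvec(degrees=True),1),"tip",(p+.182*G[:,2]).round(2))
json_=lambda a,n:np.round(a,n).tolist()
E
python3 - <<'E'
from w import *
c=np.array([.525,.3197,.065])
R=rot(40)
for dz in(.12,.17):
    print(dz,[s.round(3).tolist() for s in sols(c+[0,0,dz]-.163*R[:,2],R)])
hov=sols(c+[0,0,.12]-.163*R[:,2],R)[0]
q0=get_obs()["q"];w1=np.array([.55,.15,2.1,.3,.55,1.5]);w2=np.array([.6,.3,2.1,2.,.45,-.1])
print("A");rows([q0+(w1-q0)*f for f in np.linspace(0,1,7)[1:]])
print("B");rows([w1+(w2-w1)*f for f in np.linspace(0,1,9)[1:]])
E
```

```text
0.12 []
0.17 []Traceback (most recent call last):
  File "<stdin>", line 6, in <module>
IndexError: list index out of range
```

```bash
python3 - <<'E'
from w import *
c=np.array([.525,.3197,.065]);pl=np.array([.643,.039,.101])
for t in(40,44):
  for nm,b,a in(("c",c,.55),("pl",pl,.15)):
    R=rot(t,a)
    for d in([0,0,0],[0,0,.05],[0,0,.12],-.08*R[:,2],-.12*R[:,2],-.15*rot(0)[:,2]-.15*L):
        print(t,nm,np.round(d,2),[s.round(2).tolist() for s in sols(b+d-.163*R[:,2],R)])
E
```

```text
40 c [0 0 0] [[0.52, 0.63, 2.16, 3.08, 0.34, -1.54]]
40 c [0.   0.   0.05] [[0.52, 0.51, 2.16, 3.05, 0.22, -1.5]]
40 c [0.   0.   0.12] []
40 c [-0.04 -0.03  0.06] [[0.51, 0.44, 2.26, 3.05, 0.26, -1.51]]
40 c [-0.07 -0.04  0.09] [[0.51, 0.34, 2.31, 3.02, 0.2, -1.48]]
40 c [-0.15 -0.04  0.15] []
40 pl [0 0 0] [[-0.0, 0.56, 2.09, 2.7, 0.23, -1.25]]
40 pl [0.   0.   0.05] [[-0.0, 0.46, 2.08, 2.33, 0.13, -0.88]]
40 pl [0.   0.   0.12] [[-0.0, 0.32, 2.05, 0.92, 0.12, 0.54]]
40 pl [-0.05 -0.01  0.06] [[-0.02, 0.38, 2.19, 2.4, 0.16, -0.96]]
40 pl [-0.08 -0.01  0.09] [[-0.03, 0.28, 2.23, 2.04, 0.13, -0.61]]
40 pl [-0.15 -0.04  0.15] [[-0.12, 0.05, 2.31, 1.08, 0.2, 0.29]]
44 c [0 0 0] [[0.52, 0.65, 2.19, 3.09, 0.46, -1.55]]
44 c [0.   0.   0.05] [[0.52, 0.53, 2.19, 3.07, 0.35, -1.53]]
44 c [0.   0.   0.12] [[0.52, 0.37, 2.17, 3.0, 0.17, -1.46]]
44 c [-0.05 -0.03  0.06] [[0.51, 0.48, 2.3, 3.07, 0.41, -1.54]]
44 c [-0.07 -0.04  0.09] [[0.51, 0.38, 2.36, 3.06, 0.36, -1.52]]
44 c [-0.15 -0.04  0.15] [[0.66, 0.12, 2.43, 3.55, 0.2, -1.89]]
44 pl [0 0 0] [[-0.01, 0.58, 2.13, 2.81, 0.34, -1.38]]
44 pl [0.   0.   0.05] [[-0.01, 0.47, 2.12, 2.66, 0.24, -1.22]]
44 pl [0.   0.   0.12] [[-0.01, 0.33, 2.09, 1.93, 0.12, -0.47]]
44 pl [-0.05 -0.01  0.06] [[-0.03, 0.41, 2.23, 2.68, 0.28, -1.26]]
44 pl [-0.08 -0.01  0.09] [[-0.04, 0.31, 2.28, 2.55, 0.24, -1.13]]
44 pl [-0.15 -0.04  0.15] [[-0.13, 0.06, 2.35, 1.68, 0.2, -0.32]]
```

```bash
python3 - <<'E'
from w import *
c=np.array([.525,.3197,.065]);R=rot(44,.55)
hov=sols(c-.11*R[:,2]-.163*R[:,2],R)[0];print(hov.round(3))
q0=get_obs()["q"];w1=np.array([.5,.1,2.1,.6,.5,1.0])
# avoid q5->small: W0 q4 -.92 -> go to w1 with q5 .5
print("A");rows([q0+(w1-q0)*f for f in np.linspace(0,1,9)[1:]])
print("B");rows([w1+(hov-w1)*f for f in np.linspace(0,1,13)[1:]])
E
```

```text
[ 0.509  0.403  2.343  3.063  0.373 -1.527]
A
[0.006, -0.001, -0.003] [0.2, -1.7, -0.2] tip [0.49 0.21 0.21]
[0.012, -0.005, -0.006] [1.2, -3.6, -0.6] tip [0.48 0.22 0.21]
[0.017, -0.01, -0.01] [3.3, -5.4, -1.1] tip [0.47 0.23 0.21]
[0.023, -0.017, -0.015] [6.2, -6.9, -1.7] tip [0.47 0.24 0.21]
[0.031, -0.026, -0.02] [10.1, -7.9, -2.4] tip [0.46 0.26 0.22]
[0.04, -0.037, -0.027] [14.8, -8.1, -3.3] tip [0.45 0.29 0.23]
[0.05, -0.049, -0.035] [20.0, -7.3, -4.3] tip [0.44 0.32 0.25]
[0.063, -0.061, -0.044] [25.7, -5.3, -5.5] tip [0.44 0.35 0.27]
B
[0.054, -0.071, -0.036] [29.9, -3.8, -5.9] tip [0.43 0.37 0.26]
[0.047, -0.079, -0.028] [33.1, -1.7, -5.9] tip [0.42 0.38 0.25]
[0.04, -0.085, -0.019] [35.2, 1.0, -5.7] tip [0.42 0.39 0.25]
[0.034, -0.088, -0.01] [36.2, 3.8, -5.3] tip [0.43 0.4  0.24]
[0.027, -0.089, -0.001] [36.0, 6.7, -4.7] tip [0.43 0.4  0.24]
[0.02, -0.088, 0.009] [34.7, 9.2, -4.2] tip [0.44 0.4  0.23]
[0.012, -0.084, 0.019] [32.4, 11.3, -3.8] tip [0.45 0.39 0.22]
[0.002, -0.079, 0.029] [29.2, 12.7, -3.6] tip [0.46 0.38 0.21]
[-0.009, -0.072, 0.039] [25.4, 13.2, -3.6] tip [0.47 0.36 0.19]
[-0.023, -0.064, 0.049] [21.2, 12.9, -3.9] tip [0.47 0.34 0.17]
[-0.039, -0.054, 0.058] [16.7, 11.6, -4.5] tip [0.47 0.32 0.15]
[-0.056, -0.045, 0.066] [12.2, 9.4, -5.4] tip [0.47 0.29 0.13]
```

Emit:
play_rows(plan=[[[0.012, -0.005, -0.006], [1.2, -3.6, -0.6], 1], [[0.023, -0.017, -0.015], [6.2, -6.9, -1.7], 1], [[0.031, -0.026, -0.02], [10.1, -7.9, -2.4], 1], [[0.04, -0.037, -0.027], [14.8, -8.1, -3.3], 1], [[0.05, -0.049, -0.035], [20, -7.3, -4.3], 1], [[0.063, -0.061, -0.044], [25.7, -5.3, -5.5], 1], [[0.063, -0.061, -0.044], [25.7, -5.3, -5.5], 1], [[0.054, -0.071, -0.036], [29.9, -3.8, -5.9], 1], [[0.047, -0.079, -0.028], [33.1, -1.7, -5.9], 1], [[0.04, -0.085, -0.019], [35.2, 1, -5.7], 1]])

```text
time: 3.2
ee_pos: [0.3736, 0.2831, 0.3833]
ee_rot: [-2.356, -0.82, -0.668]
ft_force: [-0.4, 0.4, 0.2]
width: 1.0
grasp_force: 0.0
```

```bash
python3 - <<'E'
from w import *
q0=get_obs()["q"];print(q0.round(2))
hov=np.array([.509,.403,2.343,3.063,.373,-1.527])
rows([q0+(hov-q0)*f for f in np.linspace(0,1,10)[1:]])
E
```

```text
[0.51 0.17 2.16 1.24 0.47 0.36]
[-0.007, 0.002, 0.009] [0.7, 2.8, -0.5] tip [0.43 0.41 0.25]
[-0.014, 0.007, 0.017] [0.4, 5.5, -0.8] tip [0.43 0.41 0.24]
[-0.022, 0.013, 0.024] [-1.1, 8.0, -1.1] tip [0.44 0.4  0.23]
[-0.031, 0.022, 0.031] [-3.5, 9.8, -1.4] tip [0.45 0.39 0.22]
[-0.042, 0.031, 0.036] [-6.7, 11.0, -1.6] tip [0.46 0.38 0.21]
[-0.055, 0.042, 0.04] [-10.6, 11.3, -1.9] tip [0.47 0.36 0.19]
[-0.07, 0.053, 0.043] [-14.8, 10.7, -2.1] tip [0.47 0.34 0.17]
[-0.087, 0.064, 0.045] [-19.2, 9.1, -2.4] tip [0.47 0.32 0.15]
[-0.106, 0.075, 0.046] [-23.6, 6.5, -2.6] tip [0.47 0.29 0.13]
```

The arm followed the path as planned.

Emit:
play_rows(plan=[[[-0.007, 0.002, 0.009], [0.7, 2.8, -0.5], 1], [[-0.014, 0.007, 0.017], [0.4, 5.5, -0.8], 1], [[-0.022, 0.013, 0.024], [-1.1, 8, -1.1], 1], [[-0.031, 0.022, 0.031], [-3.5, 9.8, -1.4], 1], [[-0.042, 0.031, 0.036], [-6.7, 11, -1.6], 1], [[-0.055, 0.042, 0.04], [-10.6, 11.3, -1.9], 1], [[-0.07, 0.053, 0.043], [-14.8, 10.7, -2.1], 1], [[-0.087, 0.064, 0.045], [-19.2, 9.1, -2.4], 1], [[-0.106, 0.075, 0.046], [-23.6, 6.5, -2.6], 1], [[-0.106, 0.075, 0.046], [-23.6, 6.5, -2.6], 1]])

```text
time: 4.2
ee_pos: [0.3621, 0.2186, 0.2598]
ee_rot: [-2.644, -0.743, -1.058]
ft_force: [-1.0, 0.5, 0.2]
width: 0.997
grasp_force: 0.0
```

```bash
cat >> w.py <<'E'
def go2(*tg,off=.163):
    o=get_obs();R=Ro.from_rotvec(o["ee_rot"]).as_matrix();print("q",o["q"].round(2))
    for p,t,a in tg:
        G=rot(t,a);print(json_(R.T@(np.array(p)-off*G[:,2]-o["ee_pos"]),4),json_(Ro.from_matrix(R.T@G).as_rotvec(degrees=True),1))
E
python3 - <<'E'
from w import *
c=np.array([.525,.3197,.065])
go2((c-.11*rot(44,.55)[:,2],44,.55),(c,44,.55))
E
```

```text
q [ 0.51  0.4   2.35  3.07  0.37 -1.54]
[0.0027, -0.001, 0.0003] [0.2, 0.4, -0.0]
[0.0034, -0.0015, 0.1103] [0.2, 0.4, -0.0]
```

Emit:
play_rows(plan=[[[0.003, -0.001, 0.03], [0, 0.4, 0], 1], [[0.003, -0.001, 0.06], [0, 0.4, 0], 1], [[0.003, -0.001, 0.09], [0, 0.4, 0], 1], [[0.003, -0.001, 0.11], [0, 0.4, 0], 1], [[0.003, -0.001, 0.11], [0, 0.4, 0], 1], [[0.003, -0.001, 0.11], [0, 0.4, 0], 0.5], [[0.003, -0.001, 0.11], [0, 0.4, 0], 0.2], [[0.003, -0.001, 0.11], [0, 0.4, 0], -1], [[0.003, -0.001, 0.11], [0, 0.4, 0], -1], [[0.003, -0.001, 0.11], [0, 0.4, 0], -1]], squeeze=25)

```text
time: 5.2
ee_pos: [0.4295, 0.2611, 0.1848]
ee_rot: [-2.632, -0.745, -1.075]
ft_force: [-4.1, 0.2, 7.4]
width: 0.679
grasp_force: 25.0
```

```bash
python3 - <<'E'
from w import *
o=get_obs();print(o["ft_force"],o["width"],o["grasp_force"])
a=[cv2.resize(get_image(n)["pixels"][y:y+150,x:x+200,::-1],None,fx=2,fy=2) for n,x,y in(("side",110,234),("top",60,130))]
cv2.imwrite("pics/b.png",np.hstack(a))
c=np.array([.525,.3197,.065])
go2((c,44,.55),(c+[0,0,.065],44,.55),(c+[0,-.0,.065],44,.4))
E
```

```text
[-4.10208366  0.18395324  7.38925041] 0.6788478629762217 25.000696778297424
q [ 0.52  0.65  2.19  3.09  0.47 -1.55]
[-0.0025, -0.0001, 0.001] [0.1, -0.4, 0.2]
[0.0429, 0.0001, -0.0455] [0.1, -0.4, 0.2]
[0.0439, -0.0168, -0.0446] [-5.9, -0.4, 6.3]
```

View pics/b.png

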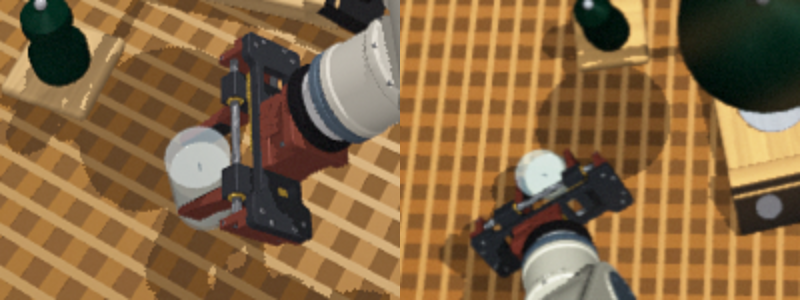

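The picture shows the glass between the pads, standing upright, with the grip at 25 N and 60 mm opening. Next I lift it.

Emit:
play_rows(plan=[[[0.007, 0, -0.007], [0, 0, 0], -1], [[0.014, 0, -0.0145], [0, 0, 0], -1], [[0.022, 0, -0.0225], [0, 0, 0], -1], [[0.03, 0, -0.031], [0, 0, 0], -1], [[0.0375, 0, -0.0385], [0, 0, 0], -1], [[0.0455, 0, -0.0465], [0, 0, 0], -1], [[0.0455, 0, -0.0465], [0, 0, 0], -1]])

```text
time: 6.0
ee_pos: [0.4301, 0.2616, 0.2508]
ee_rot: [-2.631, -0.745, -1.077]
ft_force: [1.0, -0.7, -2.8]
width: 0.682
grasp_force: 25.0
```

```bash
cat >> w.py <<'E'
c0=np.array([.525,.3197]);P0=None
def rigid(tg,g,n):
    """glass axis now at g (xy); move it to tg=(x,y,dz) with yaw change deg, in n rows"""
    o=get_obs();R=Ro.from_rotvec(o["ee_rot"]).as_matrix();p=o["ee_pos"];print("q",o["q"].round(2),"F",o["ft_force"].round(1),o["width"])
    x,y,dz,yaw=tg
    for f in np.linspace(0,1,n+1)[1:]:
        Y=E_("z",np.radians(yaw*f));ax=np.r_[g,0];new=Y@(p-ax)+ax+f*np.r_[x-g[0],y-g[1],dz]
        q=ik(new,Y@R,QS[-1] if QS else o["q"]);QS.append(q.x)
        print(json_(R.T@(new-p),3),json_(Ro.from_matrix(R.T@Y@R).as_rotvec(degrees=True),1),q.x.round(2) if f in(.5,1) else "",q.cost>1e-6)
QS=[]
E
python3 - <<'E'
from w import *
rigid((.643,.039,0,-24),c0,19)
E
```

```text
q [ 0.52  0.49  2.19  3.07  0.31 -1.53] F [ 1.  -0.7 -2.8] 0.6824495718466154
[-0.002, 0.013, -0.002] [-0.9, -0.0, 0.9]  False
[-0.003, 0.027, -0.003] [-1.8, -0.0, 1.8]  False
[-0.005, 0.04, -0.005] [-2.7, -0.0, 2.7]  False
[-0.007, 0.054, -0.006] [-3.5, -0.0, 3.6]  False
[-0.008, 0.067, -0.008] [-4.4, -0.0, 4.5]  False
[-0.01, 0.08, -0.009] [-5.3, -0.0, 5.4]  False
[-0.011, 0.094, -0.011] [-6.2, -0.0, 6.3]  False
[-0.013, 0.107, -0.012] [-7.1, -0.0, 7.2]  False
[-0.014, 0.121, -0.014] [-8.0, -0.0, 8.1]  False
[-0.016, 0.134, -0.015] [-8.8, -0.0, 9.0]  False
[-0.017, 0.148, -0.016] [-9.7, -0.0, 9.9]  False
[-0.018, 0.161, -0.017] [-10.6, -0.1, 10.8]  False
[-0.02, 0.174, -0.019] [-11.5, -0.1, 11.7]  False
[-0.021, 0.188, -0.02] [-12.4, -0.1, 12.6]  False
[-0.022, 0.201, -0.021] [-13.3, -0.1, 13.5]  False
[-0.023, 0.215, -0.022] [-14.2, -0.1, 14.4]  False
[-0.025, 0.229, -0.023] [-15.0, -0.1, 15.3]  False
[-0.026, 0.242, -0.024] [-15.9, -0.1, 16.2]  False
[-0.027, 0.256, -0.025] [-16.8, -0.1, 17.1] [ 0.    0.51  2.12  2.82  0.28 -1.35] False
```

Emit:
play_rows(plan=[[[-0.002, 0.013, -0.002], [-0.9, 0, 0.9], -1], [[-0.005, 0.04, -0.005], [-2.7, 0, 2.7], -1], [[-0.008, 0.067, -0.008], [-4.4, 0, 4.5], -1], [[-0.011, 0.094, -0.011], [-6.2, 0, 6.3], -1], [[-0.014, 0.121, -0.014], [-8, 0, 8.1], -1], [[-0.017, 0.148, -0.016], [-9.7, 0, 9.9], -1], [[-0.02, 0.174, -0.019], [-11.5, -0.1, 11.7], -1], [[-0.022, 0.201, -0.021], [-13.3, -0.1, 13.5], -1], [[-0.025, 0.229, -0.023], [-15, -0.1, 15.3], -1], [[-0.027, 0.256, -0.025], [-16.8, -0.1, 17.1], -1]])

```text
time: 7.0
ee_pos: [0.5321, 0.0219, 0.248]
ee_rot: [-2.865, -0.188, -1.163]
ft_force: [0.8, 1.8, -2.3]
width: 0.679
grasp_force: 25.0
```

```bash
python3 - <<'E'
from w import *
o=get_obs();R=Ro.from_rotvec(o["ee_rot"]).as_matrix();g=o["ee_pos"]+.163*R[:,2];print(g,o["q"].round(2),o["ft_force"])
a=[cv2.resize(get_image(n)["pixels"][y:y+150,x:x+200,::-1],None,fx=s,fy=s,interpolation=cv2.INTER_CUBIC) for n,x,y,s in(("side",150,130,2),("top",160,100,2))]
cv2.imwrite("pics/c.png",np.hstack(a))
X=g+np.array([.0,0,0])
E
```

```text
[0.64479365 0.03595966 0.1310247 ] [-0.    0.52  2.12  2.82  0.28 -1.36] [ 0.77576151  1.77819731 -2.34289963]
```

View pics/c.png

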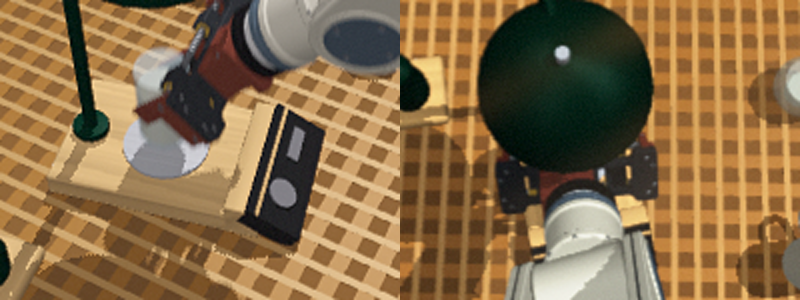

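```bash
python3 - <<'E'
from w import *
o=get_obs();R=Ro.from_rotvec(o["ee_rot"]).as_matrix();g=o["ee_pos"]+.163*R[:,2];print(g,o["ee_pos"],o["ft_force"])
for dz in(0,-.022,-.0285,-.0315): print(json_(R.T@(np.array([.6437-g[0],.0388-g[1],dz])),4))
E
```

```text
[0.64620969 0.03476939 0.13174375] [0.53325155 0.02096404 0.24844367] [-0.59646218  0.34721588 -2.57564407]
[-0.0014, -0.0043, -0.0014]
[-0.0168, -0.0044, 0.0144]
[-0.0213, -0.0045, 0.019]
[-0.0234, -0.0045, 0.0212]
```

Emit:
play_rows(plan=[[[-0.001, -0.002, -0.001], [0, 0, 0], -1], [[-0.0014, -0.0044, -0.0014], [0, 0, 0], -1], [[-0.006, -0.0044, 0.0035], [0, 0, 0], -1], [[-0.0115, -0.0044, 0.009], [0, 0, 0], -1], [[-0.0168, -0.0044, 0.0144], [0, 0, 0], -1], [[-0.019, -0.0045, 0.0167], [0, 0, 0], -1], [[-0.0205, -0.0045, 0.0182], [0, 0, 0], -1], [[-0.0205, -0.0045, 0.0182], [0, 0, 0], -1]])

```text
time: 7.9
ee_pos: [0.5296, 0.028, 0.221]
ee_rot: [-2.863, -0.192, -1.164]
ft_force: [0.2, 0.0, -3.2]
width: 0.677
grasp_force: 25.0
```

```bash
python3 - <<'E'
from w import *
o=get_obs();R=Ro.from_rotvec(o["ee_rot"]).as_matrix();g=o["ee_pos"]+.163*R[:,2];print(g,o["ee_pos"],o["ft_force"],o["q"].round(2))
for dz in(-.001,): print(json_(R.T@(np.array([0,0,dz])),4))
E
```

```text
[0.6424252  0.04238299 0.10424428] [0.5296419  0.02796979 0.22103976] [ 0.1714705   0.0038099  -3.23384731] [ 0.01  0.58  2.13  2.9   0.34 -1.43]
[-0.0007, -0.0, 0.0007]
```

Emit:
play_rows(plan=[[[0, 0.0015, 0], [0, 0, 0], -1], [[0, 0.003, 0], [0, 0, 0], -1], [[-0.0007, 0.003, 0.0007], [0, 0, 0], -1], [[-0.0014, 0.003, 0.0014], [0, 0, 0], -1], [[-0.0014, 0.003, 0.0014], [0, 0, 0], -1]])

```text
time: 8.4
ee_pos: [0.53, 0.0249, 0.2195]
ee_rot: [-2.863, -0.192, -1.165]
ft_force: [-0.1, -0.5, -2.4]
width: 0.68
grasp_force: 25.0
```

Emit:
play_rows(plan=[[[-0.0004, 0, 0.0004], [0, 0, 0], -1], [[-0.0004, 0, 0.0004], [0, 0, 0], -1]])

```text
time: 8.6
ee_pos: [0.5301, 0.025, 0.219]
ee_rot: [-2.862, -0.192, -1.165]
ft_force: [0.6, -0.5, -3.2]
width: 0.679
grasp_force: 25.0
```

Emit:
play_rows(plan=[[[-0.0004, 0, 0.0004], [0, 0, 0], -1], [[-0.0007, 0, 0.0007], [0, 0, 0], -1]])

```text
time: 8.8
ee_pos: [0.5302, 0.0249, 0.2188]
ee_rot: [-2.861, -0.192, -1.168]
ft_force: [-7.1, -0.9, 10.9]
width: 0.681
grasp_force: 25.0
```

Emit:
play_rows(plan=[[[-0.0004, 0, 0.0004], [0, 0, 0], -1], [[-0.0007, 0, 0.0007], [0, 0, 0], -1]])

```text
time: 9.0
ee_pos: [0.5302, 0.0249, 0.2185]
ee_rot: [-2.86, -0.192, -1.171]
ft_force: [-10.1, -1.5, 17.3]
width: 0.681
grasp_force: 25.0
```

Emit:
play_rows(plan=[[[0.0004, 0, -0.0004], [0, 0, 0], -1], [[0.0004, 0, -0.0004], [0, 0, 0], 0.5], [[0.0004, 0, -0.0004], [0, 0, 0], 1], [[0.0004, 0, -0.0004], [0, 0, 0], 1], [[0.0004, 0, -0.0004], [0, 0, 0], 1], [[0.0004, 0, -0.0004], [0, 0, 0], 1]])

```text
time: 9.6
ee_pos: [0.5301, 0.0249, 0.2174]
ee_rot: [-2.863, -0.192, -1.165]
ft_force: [-0.1, 0.3, -0.3]
width: 0.997
grasp_force: 0.0
```

```bash
python3 - <<'E'
from w import *
o=get_obs();R=Ro.from_rotvec(o["ee_rot"]).as_matrix();g=o["ee_pos"]+.163*R[:,2];print(g,o["width"],o["q"].round(2))
QS.append(o["q"])
for d in(.06,.09,.12,.15):
    q=ik(o["ee_pos"]-d*R[:,2],R,QS[-1]);QS.append(q.x);print(d,q.x.round(2),q.cost)
E
```

```text
[0.64293626 0.03935437 0.10070104] 0.9971972785575485 [ 0.    0.58  2.13  2.89  0.35 -1.43]
0.06 [-0.01  0.45  2.21  2.82  0.31 -1.37] 5.3609368519155805e-27
0.09 [-0.02  0.38  2.25  2.77  0.28 -1.32] 2.6466076574744358e-18
0.12 [-0.02  0.31  2.28  2.68  0.24 -1.24] 2.6932466199363367e-17
0.15 [-0.03  0.23  2.31  2.55  0.2  -1.11] 1.331285859180859e-29
```

Emit:
play_rows(plan=[[[0, 0, -0.01], [0, 0, 0], 1], [[0, 0, -0.025], [0, 0, 0], 1], [[0, 0, -0.045], [0, 0, 0], 1], [[0, 0, -0.065], [0, 0, 0], 1], [[0, 0, -0.085], [0, 0, 0], 1], [[0, 0, -0.105], [0, 0, 0], 1], [[0, 0, -0.12], [0, 0, 0], 1], [[0, 0, -0.12], [0, 0, 0], -1], [[0, 0, -0.12], [0, 0, 0], -1], [[0, 0, -0.12], [0, 0, 0], -1]], squeeze=30)

```text
time: 10.6
ee_pos: [0.4473, 0.0143, 0.3032]
ee_rot: [-2.863, -0.192, -1.165]
ft_force: [0.1, 0.2, -0.5]
width: 0.767
grasp_force: 0.0
```

```bash
python3 - <<'E'
from w import *
o=get_obs();print(o["q"].round(2),o["width"],o["ee_pos"])
k=np.array([.4945,.0376,.0351]);n=-rot(30)[:,2]
for d in(.06,.03,0,-.003):
  R=rot(30);print(d,[s.round(2).tolist() for s in sols(k+d*n-.182*R[:,2],R)])
go2((k+.05*n,30,.25),(k+.015*n,30,.25),off=.182)
a=[cv2.resize(get_image(n)["pixels"][y:y+150,x:x+200,::-1],None,fx=2,fy=2,interpolation=cv2.INTER_CUBIC) for n,x,y in(("side",150,130),("top",160,100))]
cv2.imwrite("pics/d.png",np.hstack(a))
E
```

```text
[-0.02  0.31  2.28  2.69  0.24 -1.24] 0.7673491351816796 [0.44726326 0.01432892 0.30323658]
0.06 [[-0.06, 0.38, 2.38, 2.26, 0.2, -0.97]]
0.03 [[-0.05, 0.47, 2.36, 2.48, 0.24, -1.18]]
0 [[-0.04, 0.55, 2.33, 2.61, 0.28, -1.31]]
-0.003 [[-0.04, 0.56, 2.33, 2.62, 0.29, -1.32]]
q [-0.02  0.31  2.28  2.69  0.24 -1.24]
[-0.0937, -0.0035, 0.0025] [4.3, -14.2, -5.2]
[-0.1024, -0.0057, 0.0364] [4.3, -14.2, -5.2]
```

View pics/d.png

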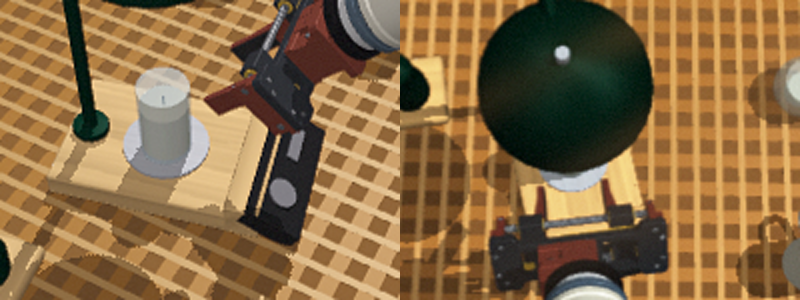

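The picture shows the glass upright and centred on the plate, its base at about (164,145) and the plate centre at (166,143). The gripper is clear of it. Next is the key.

Emit:
play_rows(plan=[[[-0.024, -0.001, 0], [1, -3.5, -1.3], -1], [[-0.047, -0.002, 0.001], [2, -7, -2.6], -1], [[-0.07, -0.003, 0.002], [3.2, -10.6, -4], -1], [[-0.0937, -0.0035, 0.0025], [4.3, -14.2, -5.2], -1], [[-0.0937, -0.0035, 0.0025], [4.3, -14.2, -5.2], -1], [[-0.0937, -0.0035, 0.0025], [4.3, -14.2, -5.2], -1], [[-0.0937, -0.0035, 0.0025], [4.3, -14.2, -5.2], -1], [[-0.0937, -0.0035, 0.0025], [4.3, -14.2, -5.2], -1]])

```text
time: 11.5
ee_pos: [0.3827, 0.0089, 0.2369]
ee_rot: [-2.95, -0.37, -0.796]
ft_force: [0.2, 0.3, -0.5]
width: 0.007
grasp_force: 0.0
```

```bash
python3 - <<'E'
from w import *
o=get_obs();print(o["q"].round(2),o["width"],o["ee_pos"],o["ft_force"])
k=np.array([.4945,.0376,.0351]);n=-rot(30)[:,2]
go2((k+.05*n,30,.25),(k+.015*n,30,.25),(k,30,.25),off=.182)
E
```

```text
[-0.06  0.41  2.38  2.35  0.21 -1.06] 0.006579862026179648 [0.3827059  0.00891553 0.23688016] [ 0.21537851  0.30127184 -0.53830423]
q [-0.06  0.41  2.38  2.35  0.21 -1.06]
[-0.0009, -0.0001, 0.0005] [0.0, -0.2, -0.0]
[-0.0011, -0.0002, 0.0355] [0.0, -0.2, -0.0]
[-0.0011, -0.0002, 0.0505] [0.0, -0.2, -0.0]
```

Emit:
play_rows(plan=[[[-0.001, 0, 0.014], [0, 0, 0], -1], [[-0.001, 0, 0.028], [0, 0, 0], -1], [[-0.001, 0, 0.038], [0, 0, 0], -1], [[-0.001, 0, 0.043], [0, 0, 0], -1], [[-0.001, 0, 0.043], [0, 0, 0], -1]])

```text
time: 12.0
ee_pos: [0.4022, 0.0141, 0.1985]
ee_rot: [-2.95, -0.37, -0.792]
ft_force: [-0.4, 0.7, 0.4]
width: 0.008
grasp_force: 0.0
```

```bash
python3 - <<'E'
from w import *
o=get_obs();R=Ro.from_rotvec(o["ee_rot"]).as_matrix();tip=o["ee_pos"]+.182*R[:,2];print(tip,o["ft_force"],proj("side",tip)-[240,180],proj("side",[.4945,.0376,.0351]),)
cv2.imwrite("pics/e.png",cv2.resize(get_image("side")["pixels"][180:260,240:346,::-1],None,fx=6,fy=6,interpolation=cv2.INTER_CUBIC))
E
```

```text
[0.49059539 0.03657663 0.04095233] [-0.36040141  0.74545664  0.43699058] [[53.05294047 44.21462442]] [[291.10156688 225.42044415]]
```

View pics/e.png

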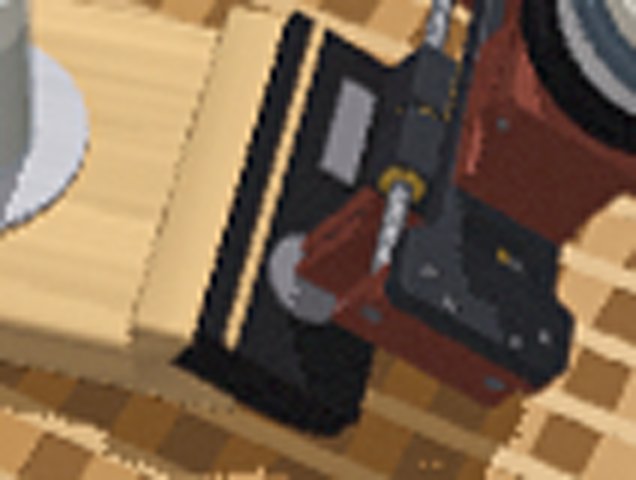

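The picture shows the closed fingertips just above the round key (key about (305,280) in the crop, tips about (318,285)), well away from the oblong key. I go on in small steps by feel.

Emit:
play_rows(plan=[[[0, 0, 0.002], [0, 0, 0], -1], [[0, 0, 0.004], [0, 0, 0], -1], [[0, 0, 0.005], [0, 0, 0], -1], [[0, 0, 0.005], [0, 0, 0], -1]])

```text
time: 12.45
ee_pos: [0.4042, 0.0145, 0.1942]
ee_rot: [-2.95, -0.37, -0.792]
ft_force: [1.3, -0.3, -0.2]
width: 0.005
grasp_force: 0.0
```

Emit:
play_rows(plan=[[[0, 0, 0.0005], [0, 0, 0], -1], [[0, 0, 0.001], [0, 0, 0], -1], [[0, 0, 0.001], [0, 0, 0], -1]])

```text
time: 12.75
ee_pos: [0.4047, 0.0147, 0.1933]
ee_rot: [-2.95, -0.37, -0.792]
ft_force: [-0.8, -0.4, -0.8]
width: 0.003
grasp_force: 0.0
```

Emit:
play_rows(plan=[[[0, 0, 0.0005], [0, 0, 0], -1], [[0, 0, 0.001], [0, 0, 0], -1], [[0, 0, 0.001], [0, 0, 0], -1]])

```text
time: 13.05
ee_pos: [0.4052, 0.0148, 0.1924]
ee_rot: [-2.95, -0.37, -0.792]
ft_force: [-0.7, 0.2, 0.1]
width: 0.008
grasp_force: 0.0
```

Emit:
play_rows(plan=[[[0, 0, 0.0005], [0, 0, 0], -1], [[0, 0, 0.0005], [0, 0, 0], -1]])

```text
time: 13.25
ee_pos: [0.4054, 0.0149, 0.192]
ee_rot: [-2.95, -0.37, -0.792]
ft_force: [-0.4, 0.2, 1.2]
width: 0.006
grasp_force: 0.8
```

Emit:
play_rows(plan=[[[0, 0, 0.0005], [0, 0, 0], -1], [[0, 0, 0.0005], [0, 0, 0], -1]])

```text
time: 13.45
ee_pos: [0.4056, 0.0149, 0.1916]
ee_rot: [-2.95, -0.37, -0.792]
ft_force: [-1.7, -0.2, 2.6]
width: 0.009
grasp_force: 1.5
```

Emit:
play_rows(plan=[[[0, 0, 0.0005], [0, 0, 0], -1], [[0, 0, 0.0005], [0, 0, 0], -1]])

```text
time: 13.65
ee_pos: [0.4058, 0.015, 0.1912]
ee_rot: [-2.95, -0.37, -0.792]
ft_force: [-2.1, -0.6, 3.8]
width: 0.005
grasp_force: 2.2
```

Emit:
play_rows(plan=[[[0, 0, 0.0005], [0, 0, 0], -1], [[0, 0, 0.0005], [0, 0, 0], -1]])

```text
time: 13.85
ee_pos: [0.4061, 0.0151, 0.1908]
ee_rot: [-2.95, -0.37, -0.792]
ft_force: [-2.7, -0.7, 4.0]
width: 0.004
grasp_force: 3.0
```

Emit:
play_rows(plan=[[[0, 0, 0.0004], [0, 0, 0], -1], [[0, 0, 0.0004], [0, 0, 0], -1]])

```text
time: 14.05
ee_pos: [0.4063, 0.0151, 0.1905]
ee_rot: [-2.95, -0.37, -0.792]
ft_force: [-2.0, -0.9, 6.5]
width: 0.008
grasp_force: 3.5
```

Emit:
play_rows(plan=[[[0, 0, 0.0003], [0, 0, 0], -1], [[0, 0, 0.0003], [0, 0, 0], -1]])

```text
time: 14.25
ee_pos: [0.4063, 0.0151, 0.1903]
ee_rot: [-2.95, -0.37, -0.792]
ft_force: [-4.6, -1.6, 8.4]
width: 0.004
grasp_force: 4.5
```

Emit:
play_rows(plan=[[[0, 0, 0.0003], [0, 0, 0], -1], [[0, 0, 0.0003], [0, 0, 0], -1]])

```text
time: 14.45
ee_pos: [0.4063, 0.0151, 0.1902]
ee_rot: [-2.95, -0.37, -0.792]
ft_force: [-6.0, -1.9, 12.0]
width: 0.003
grasp_force: 6.7
```

Emit:
play_rows(plan=[[[0, 0, -0.0002], [0, 0, 0], -1], [[0, 0, -0.0002], [0, 0, 0], -1], [[0, 0, -0.0002], [0, 0, 0], -1], [[0, 0, -0.0002], [0, 0, 0], -1], [[0, 0, -0.0002], [0, 0, 0], -1], [[0, 0, -0.0002], [0, 0, 0], -1], [[0, 0, -0.0002], [0, 0, 0], -1], [[0, 0, -0.0002], [0, 0, 0], -1], [[0, 0, -0.0002], [0, 0, 0], -1], [[0, 0, -0.0002], [0, 0, 0], -1]])

```text
time: 15.45
ee_pos: [0.4063, 0.0151, 0.1903]
ee_rot: [-2.95, -0.37, -0.792]
ft_force: [-3.9, -1.9, 8.8]
width: 0.006
grasp_force: 5.2
```

Emit:
play_rows(plan=[[[0, 0, 0], [0, 0, 0], -1], [[0, 0, 0], [0, 0, 0], -1], [[0, 0, 0], [0, 0, 0], -1], [[0, 0, 0], [0, 0, 0], -1], [[0, 0, 0], [0, 0, 0], -1], [[0, 0, 0], [0, 0, 0], -1], [[0, 0, 0], [0, 0, 0], -1], [[0, 0, 0], [0, 0, 0], -1], [[0, 0, 0], [0, 0, 0], -1], [[0, 0, 0], [0, 0, 0], -1]])

```text
time: 16.45
ee_pos: [0.4063, 0.0151, 0.1903]
ee_rot: [-2.95, -0.37, -0.792]
ft_force: [-4.8, -1.6, 9.6]
width: 0.006
grasp_force: 5.2
```

Emit:
play_rows(plan=[[[0, 0, 0], [0, 0, 0], -1], [[0, 0, 0], [0, 0, 0], -1], [[0, 0, -0.01], [0, 0, 0], -1], [[0, 0, -0.03], [0, 0, 0], -1], [[0, 0, -0.05], [0, 0, 0], -1], [[0, 0, -0.06], [0, 0, 0], -1], [[0, 0, -0.06], [0, 0, 0], -1]])

```text
time: 17.15
ee_pos: [0.3772, 0.0077, 0.2428]
ee_rot: [-2.95, -0.37, -0.794]
ft_force: [-0.4, 0.2, -0.3]
width: 0.008
grasp_force: 0.0
```

```bash
python3 - <<'E'
from w import *
print(get_obs()["ft_force"])
cv2.imwrite("pics/f.png",cv2.resize(get_image("side")["pixels"][30:280,80:410,::-1],None,fx=2,fy=2,interpolation=cv2.INTER_CUBIC))
E
```

```text
[-0.41535023  0.15024493 -0.30277093]
```

View pics/f.png

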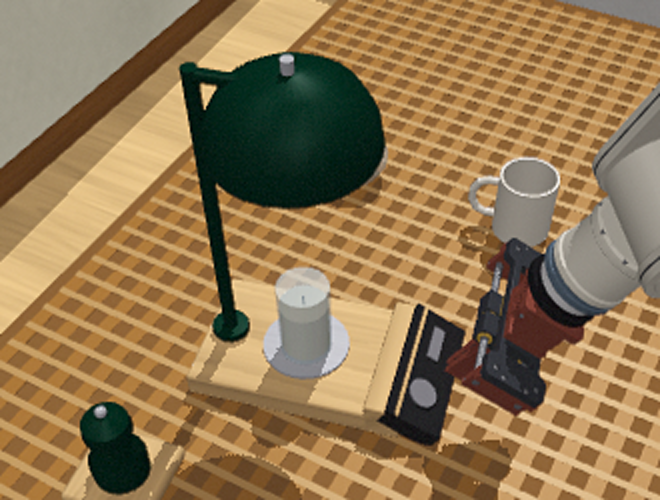

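The picture shows the glass upright on the plate and the tool clear of everything. I'll check whether the lamp's light shows before handing in.

```bash
python3 - <<'E'
from w import *
for n in("side","top"):
    b=get_image(n)["pixels"].astype(int);d=b-C[n]["pixels"]
    m=np.abs(d).sum(2)>40;k,_,s,ce=cv2.connectedComponentsWithStats(m.astype(np.uint8))
    print(n,[(s[i].tolist(),d[_==i].mean(0).round().tolist()) for i in range(1,k) if s[i,4]>12])
    for nm,X in(("plate",[.60,.03,.034]),("base",[.57,.02,.045]),("oblong",[.5125,-.032,.035]),("key",[.4945,.0376,.035])):
        u,v=proj(n,X)[0].round().astype(int);print(n,nm,C[n]["pixels"][v,u],b[v,u])
E
```

```text
side [([302, 0, 210, 384, 29459], [1.0, 16.0, 33.0]), ([488, 136, 24, 133, 2040], [104.0, 61.0, 11.0]), ([208, 163, 39, 68, 1712], [-37.0, -24.0, -13.0]), ([205, 240, 26, 14, 220], [-47.0, -41.0, -30.0]), ([286, 249, 102, 135, 6903], [-53.0, -47.0, -37.0]), ([503, 275, 9, 12, 21], [17.0, 16.0, 15.0]), ([182, 298, 47, 86, 2648], [22.0, -4.0, -33.0])]
side plate [194 196 201] [205 206 211]
side base [217 182 127] [227 192 137]
side oblong [121 119 126] [131 128 135]
side key [121 120 126] [131 130 135]
top [([201, 176, 12, 20, 161], [-58.0, -42.0, -21.0]), ([217, 179, 35, 14, 211], [-59.0, -58.0, -48.0]), ([104, 205, 48, 31, 1045], [23.0, -23.0, -64.0]), ([0, 239, 433, 145, 26228], [-19.0, 3.0, 22.0])]
top plate [194 201 210] [199 206 215]
top base [232 194 122] [236 201 124]
top oblong [117 118 122] [120 120 126]
top key [120 118 123] [121 122 126]
```

```bash
python3 -c "
from bench import *
print(sign_off())"
```

```text
the job is handed in; nothing more can be done
None
```

I stood the candle glass upright in the middle of the plate and let go, then pressed the round key down to its stop, holding at about 10 N (peak about 14 N) for over 2 s before I let go and handed the job in; the pictures show no light, so I can't confirm that the lamp came on.

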